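# Switch on the bench supply under its hinged guard

### The arm

A 7-joint arm with a two-finger parallel gripper is mounted at the origin on a cart in front of the work surface, level with it; the furniture and walls round the work are solid. World frame = base frame: x ahead of the robot, y to its left, z up, the work surface at z = 0. Lengths are in m, angles in rad, forces in N, time in s.
With the tool pointing down it reaches from about 0.425 to 0.95 m from the base axis. Payload 16.7 kg.
Tool frame: the origin (TCP) lies at the very end of the fingers, on their centre line; the grasp point (between the pads) lies 19 mm behind it; y points along the fingers, z is the direction in which the jaws open and shut, and the axes are right-handed (so a half turn about y gives the same grasp; the last joint's range is limited). The gripper opens to 94 mm and grips with 3 to 60 N. Pads are 16 mm wide; open, the fingers measure 119 mm over their backs; the gripper's body (75 mm by 177 mm) begins 78 mm behind the grasp point.
Start: joints at [0.965, 0.426, 0.074, 1.606, -0.034, 1.111, -0.067], TCP at [0.298, -0.606, 0.205] pointing down, gripper open.
Joint ranges: [-2.85, 2.85], [-0.5, 2.14], [-1.23, 1.37], [0.21, 2.46], [-1.02, 4.16], [0.16, 2.05], [-2.73, 2.73]. Speed limits (rad/s): [1.89, 1.89, 2.39, 2.39, 3.01, 3.01, 3.01].

### API

Orientations are given as a unit quaternion [x, y, z, w].
In Python, from rig import get_state, capture, hand_in gives the robot as it stands.
- The arm moves only by the tool step_arm, never from a script. Its argument "deltas" is a list of rows, each a list of 2 entries, a list of its own where there are three numbers: the shift along the tool's x, y, z in cm, then the turn, a rotation vector about the tool's x, y, z in rad. A call has 1 to 5 rows; each row is the pose to reach, as a shift and turn from the pose measured when the call began, along the tool's axes at that moment; what a row does not reach only later rows make up. A row lasts 1/8 s, in which the tool goes at most 62.5 mm and 10.7 degrees, less where a joint would pass 70% of its speed; a pose out of reach is approached as far as the arm can. A call with a gripper value outside its range is refused whole. "gripper" is the opening in per cent of the stroke, from 0 (shut) to 100 (fully open), set as the call begins (left out, the last holds). The fingers move at their own pace and stop on an object; "force" is the grip in N (left out, the last holds). Time passes only in rows, so rows that repeat a pose let the fingers close. It gives the time, the measured TCP pose, the force and the opening at its end, in the units of the state.
- get_state(): the state, without advancing time (a new reading comes with each control period).
- capture(name): name is "scene" or "side" or "wrist"; returns a dict with "color" (420x560x3 uint8, red, green, blue), "fx", "fy", "cx", "cy" (pixels), "dist_coeffs" ([k1, k2, p1, p2, k3] as OpenCV has them; the pictures are not rectified), "R" (3x3) and "t" (3): a world point X has camera coordinates R X + t. Camera axes: x right, y down, z forward; pixel columns grow to the right and rows downward; lengths in m; the calibration is good to about 2 mm. A picture is of the moment at which its call begins. There is no depth.
- hand_in(): hands the job in, once; it reports no verdict.
The state is a dict: "time": time; "joint_pos": joint angles; "dq": joint speeds; "joint_torque": joint torques, N m; "tool_pos": TCP position; "tcp_rot": TCP orientation; "ft_force": force on the tool from outside, world axes, zero at the start; "moment": the same for the moment, N m; "finger_gap": opening from 0.0 (shut) to 1.0 (fully open).
Only numpy, scipy, OpenCV 4.12 (cv2) and the standard library are available. Lean on these libraries where they do the work, as an engineer would, in place of code of your own. Each camera call takes 0.05 s, during which the arm holds its last target.

### The job

Switch on the bench supply at the wider of the two switch boxes: with a fingertip swing its hinged guard up and right back until it stays open by itself, flip the twin lever under it over towards the hinge, then tip the guard forward so that it drops fully shut over the lever again. Only push with the fingertips, gently: pinch, lift or force nothing, leave the narrower switch box shut and off, and leave the loose things around the boxes where they lie.

Things in the scene. Friction and masses are not known exactly. Their poses are not given: they have to be found in the camera images.
- main_box: the wider switch box, the one to work on: a fixed grey box 124 mm deep (x), 88 wide (y), its flat top panel 64 mm above its foot; stands on a 6 mm plate screwed to the bench, 16 mm beside the narrower box, to its left or its right. Origin: at the box's foot, right below the middle of the lever's pivot; x points from the guard's lip to its hinge (box from x -46 to +78 mm), y to the left, z up.
- aux_box: the narrower switch box beside it, same make and axes, 64 mm wide, same depth and heights, single lever; to be left alone
- main_guard (a joint): hinge of the wide box's guard: 0 shut, grows as its front swings up and back, 1.75 against its stop. No spring, hardly any friction, about 90 g: let go below about 1.1 rad it falls shut, above about 1.3 rad it falls back and stays open, standing behind the hinge, leaning 10 degrees back, the outer face of its roof turned away from the lever
- main_lip (a point): middle of the rolled front edge (a bar 5 mm thick, 48 mm long along the box's y) of the wide guard's lifting lip, a nearly level 3 mm tongue that sticks out 20 mm ahead of the guard's front and 16 mm ahead of the box's front, over free space; moves with the guard. Shut: 62 mm ahead of the lever pivot, 44 mm above the panel. Fully open: 49 mm behind the hinge axis and 91 mm above it
- main_hinge (a point): middle of the wide guard's hinge axis, along the box's y, 36 mm behind the lever pivot, 12 mm above the panel; 98 mm behind and 32 mm below the lip's edge when shut. The guard is a sheet-steel hood 66 mm wide: flat roof 30 mm above this axis, reaching 78 mm forward of it, side cheeks down to 6 mm above the panel, front wall 16 mm deep below the roof, and a lip
- main_lever (a joint): the twin lever under the wide guard, a snap toggle pivoted at panel level: 0 off, leaning 0.42 rad forward (to the lip side); 0.84 on, leaning as far to the hinge side. Pushed past upright (0.42) it snaps over by itself; about 4 N at its bar starts it
- main_lever_tip (a point): middle of the bar that ties the twin lever's two bats: a round bar 10 mm thick, 40 mm long along the box's y, 30 mm from the pivot (off: 12 mm forward of the pivot and 27 mm above the panel)
- aux_guard (a joint): hinge of the narrower box's guard (42 mm wide, otherwise alike): 0 shut; stays shut
- aux_lever (a joint): the single lever under the narrower guard: 0 off; stays off
- check_stamp: wooden-knobbed inspection stamp 22x30x62 mm, standing loose to the left of the boxes; origin under its middle
- marker: marker pen 129 mm long, 16 mm thick, lying loose farther left; origin under its middle
- tape_roll: roll of black tape, 66 mm across, 19 high, lying loose on the bench behind the boxes; origin under its middle

How it is judged:
By the outcome, as a careful person would: the job done as asked, in the order asked, and still so for the second after the job is handed in, with the robot touching nothing.
It also fails if it takes over 51 s, if anything falls off the work surface, if the arm or the gripper's body presses on something with over 40 N, if the wrist force passes 120 N, or if a joint passes its speed limit or range.

## Working session

There is one attempt and no reset: what is moved stays moved. The work goes in short steps, Python scripts to look and compute and a tool call to move; the robot and the scene stay as the last step left them, time stands still between calls to the robot, and variables do not carry over. Pictures are saved under pics/ and viewed, and the job is handed in when it is done.

Besides the shell and the picture viewer there is one more tool, called after "Emit:" by a JSON object that holds its "api" and its "payload". step_arm: Moves the arm, as the interface text tells. Its arguments: {"type":"object","properties":{"deltas":{"type":"array"},"gripper":{"type":"number"},"force":{"type":"number"}},"required":["deltas"]}

```bash
ls; mkdir -p pics; cat > h.py <<'E'
import numpy as np, cv2, json
from rig import get_state, capture
from scipy.spatial.transform import Rotation as Ro
E
python3 - <<'E'
from h import *
import pickle
s=get_state(); print(s)
D={}
for n in ["scene","side","wrist"]:
    c=capture(n); D[n]=c
    cv2.imwrite(f"pics/{n}0.png",c["color"][:,:,::-1])
    print(n,c["fx"],c["cx"],c["cy"],c["dist_coeffs"],(-np.array(c["R"]).T@c["t"]).round(3))
pickle.dump(D,open("c0.pkl","wb"))
E
```

```text
pics
{'time': 0.0, 'joint_pos': array([ 0.96451155,  0.42672826,  0.07388311,  1.60657537, -0.03409983,
        1.11077594, -0.0671082 ]), 'dq': array([ 6.21482862e-05,  1.96284133e-04,  8.61920485e-04, -6.11242470e-04,
        4.11365943e-05, -1.51896487e-03, -5.70876143e-04]), 'joint_torque': array([ 3.98933707e-05, -9.35818148e+01,  3.66693132e+00, -4.54206562e+01,
       -4.87061078e-02,  2.00079661e-02,  7.06708420e-05]), 'tool_pos': array([ 0.29749213, -0.60544741,  0.20479303]), 'tcp_rot': array([-0.16020749,  0.68916229, -0.68833711,  0.15994036]), 'ft_force': array([ 0.33649085,  0.55290124, -0.25154578]), 'moment': array([-0.03349494,  0.06386445, -0.00731387]), 'finger_gap': 0.9982233036056795}
scene 531.8103081452293 277.5287291488015 220.8179819893905 [-0.03501304  0.          0.          0.          0.        ] [0.055 0.923 0.477]
side 391.4255376355337 271.6180323710705 204.8434125080201 [-0.09420202  0.          0.          0.          0.        ] [0.185 0.932 0.57 ]
wrist 363.59868369467034 284.7864750017442 210.65979765007637 [0.0326219 0.        0.        0.        0.       ] [ 0.36  -0.576  0.384]
```

View pics/scene0.png

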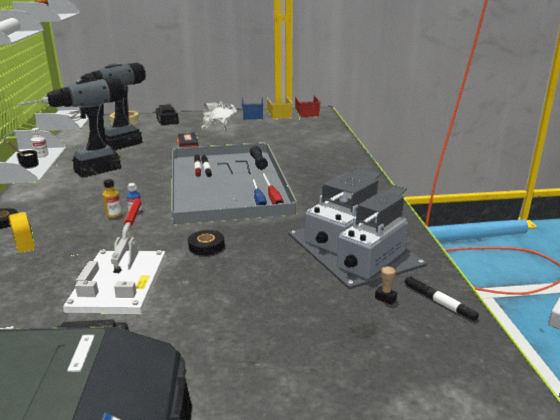

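View pics/side0.png

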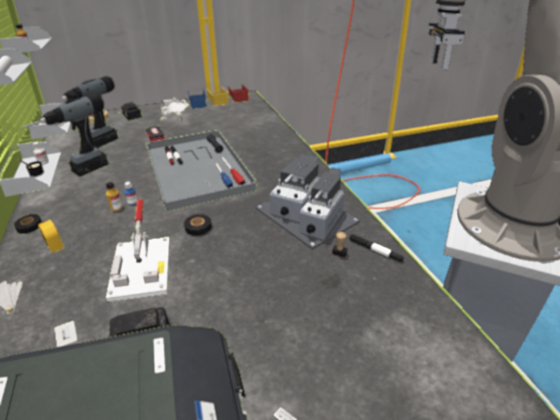

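View pics/wrist0.png

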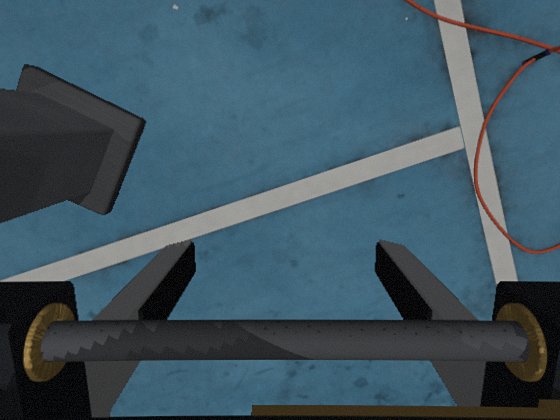

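The scene camera shows the two boxes around (355,235), the stamp at (387,285) and the marker at (440,298). Now I'll zoom in and localise them.

```bash
python3 - <<'E'
import pickle,cv2
D=pickle.load(open("c0.pkl","rb"))
a=D["scene"]["color"][150:330,280:490,::-1]
cv2.imwrite("pics/z1.png",cv2.resize(a,(798,684)[:2] if 0 else (700,600),interpolation=cv2.INTER_CUBIC))
a=D["side"]["color"][140:270,250:412,::-1]
cv2.imwrite("pics/z2.png",cv2.resize(a,(747,600),interpolation=cv2.INTER_CUBIC))
E
```

```text
(no output)
```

View pics/z1.png

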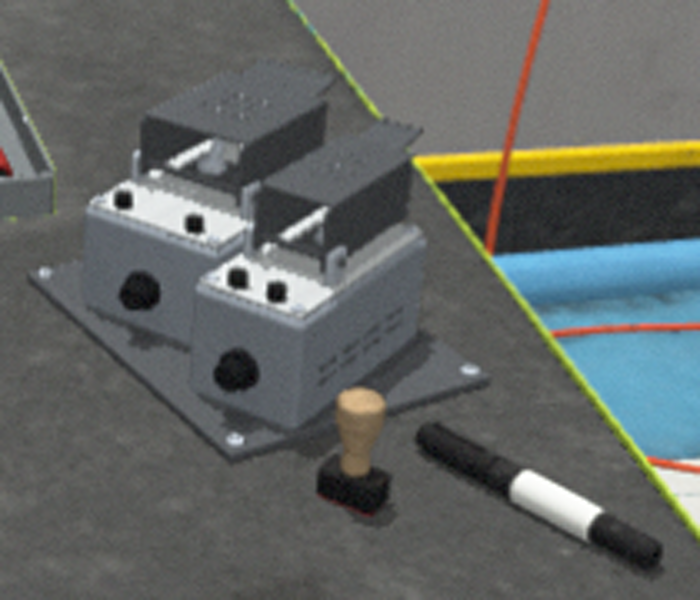

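View pics/z2.png

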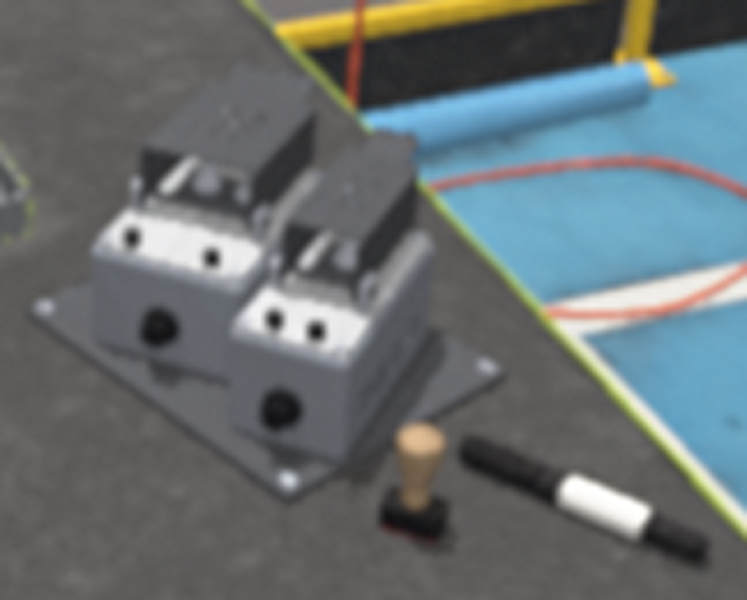

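```bash
cat >> h.py <<'E'
def ray(c,u,v):
    K=np.array([[c["fx"],0,c["cx"]],[0,c["fy"],c["cy"]],[0,0,1.]])
    p=cv2.undistortPoints(np.array([[[u,v]]],float),K,np.array(c["dist_coeffs"],float)).reshape(2)
    R=np.array(c["R"]);o=-R.T@np.array(c["t"]);d=R.T@np.array([p[0],p[1],1.]);return o,d/np.linalg.norm(d)
def onz(c,u,v,z):
    o,d=ray(c,u,v);return o+d*(z-o[2])/d[2]
def tri(l):
    A=np.zeros((3,3));b=np.zeros(3);rs=[ray(*x) for x in l]
    for o,d in rs:
        P=np.eye(3)-np.outer(d,d);A+=P;b+=P@o
    X=np.linalg.solve(A,b);return X,[np.linalg.norm((np.eye(3)-np.outer(d,d))@(X-o)) for o,d in rs]
def proj(c,X):
    K=np.array([[c["fx"],0,c["cx"]],[0,c["fy"],c["cy"]],[0,0,1.]])
    return cv2.projectPoints(np.array(X,float).reshape(-1,3),cv2.Rodrigues(np.array(c["R"]))[0],np.array(c["t"],float),K,np.array(c["dist_coeffs"],float))[0].reshape(-1,2)
E
python3 - <<'E'
from h import *
import pickle
D=pickle.load(open("c0.pkl","rb"))
f1=lambda u,v:(280+u/3.3333,150+v/3.3333)
f2=lambda u,v:(250+u/4.611,140+v/4.615)
for n,a,b,z in [("scrA",(45,273),(45,308),.006),("scrB",(235,440),(289,480),.006),("scrC",(470,370),(487,366),.006),
 ("mainRearFar",(90,203),(95,243),.07),("auxRearFar",(195,287),(230,315),.07),("auxRearNear",(303,317),(352,355),.07),("auxFrontNear",(425,235),(433,240),.07),
 ("mroofRear1",(143,120),(143,148),.112),("mroofRear2",(240,150),(258,185),.112),("aroofRear1",(252,180),(290,220),.112),("stampbase",(353,495),(413,520),0),("m1",(425,437),(470,450),.008),("m2",(655,555),(700,548),.008)]:
    p=onz(D["scene"],*f1(*a),z);q=onz(D["side"],*f2(*b),z);X,e=tri([(D["scene"],*f1(*a)),(D["side"],*f2(*b))])
    print(n,p.round(3),q.round(3),X.round(3),np.round(e,4))
E
```

```text
scrA [0.602 0.208 0.006] [0.6   0.211 0.006] [0.597 0.215 0.01 ] [0.0008 0.0008]
scrB [0.423 0.289 0.006] [0.421 0.292 0.006] [0.419 0.297 0.011] [0.0005 0.0005]
scrC [0.363 0.158 0.006] [0.362 0.16  0.006] [0.361 0.164 0.009] [0.0004 0.0004]
mainRearFar [0.558 0.226 0.07 ] [0.558 0.229 0.07 ] [0.558 0.227 0.069] [0.001 0.001]
auxRearFar [0.461 0.272 0.07 ] [0.468 0.26  0.07 ] [0.476 0.245 0.056] [0.0025 0.0025]
auxRearNear [0.405 0.265 0.07 ] [0.402 0.266 0.07 ] [0.4   0.274 0.075] [0.0002 0.0002]
auxFrontNear [0.399 0.151 0.07 ] [0.4   0.152 0.07 ] [0.4   0.149 0.069] [0.0006 0.0006]
mroofRear1 [0.545 0.198 0.112] [0.546 0.195 0.112] [0.547 0.193 0.11 ] [0.0004 0.0004]
mroofRear2 [0.483 0.2   0.112] [0.477 0.205 0.112] [0.471 0.221 0.123] [0.0004 0.0004]
aroofRear1 [0.459 0.228 0.112] [0.45  0.23  0.112] [0.441 0.257 0.129] [0.0012 0.0012]
stampbase [ 0.36   0.287 -0.   ] [0.359 0.287 0.   ] [0.359 0.289 0.001] [0. 0.]
m1 [0.351 0.233 0.008] [0.348 0.234 0.008] [0.346 0.244 0.016] [0.0001 0.0001]
m2 [0.229 0.257 0.008] [0.23  0.259 0.008] [0.23  0.255 0.006] [0.0008 0.0008]
```

```bash
cat >> h.py <<'E'
def rel(p,Rm,s=None):
    s=s or get_state(); R0=Ro.from_quat(s["tcp_rot"])
    d=R0.inv().apply(np.array(p)-s["tool_pos"])*100
    r=(R0.inv()*Ro.from_matrix(Rm)).as_rotvec()
    print("shift cm",d.round(2),"turn",r.round(3),"deg",np.degrees(np.linalg.norm(r)).round(1))
    return d,r
def Rtool(yaw,alpha,flip=1):
    # finger dir y: along box x (yaw) tipped alpha below horizontal ; z along +-box y
    c,s=np.cos(yaw),np.sin(yaw)
    y=np.array([c*np.cos(alpha),s*np.cos(alpha),-np.sin(alpha)]);z=flip*np.array([-s,c,0]);x=np.cross(y,z)
    return np.stack([x,y,z],1)
E
python3 - <<'E'
from h import *
import pickle
D=pickle.load(open("c0.pkl","rb"));s=get_state()
R0=Ro.from_quat(s["tcp_rot"]).as_matrix();print(R0.round(3))
c=D["wrist"];R=np.array(c["R"]);o=-R.T@c["t"]
print("cam in tool",(R0.T@(o-s["tool_pos"])).round(3),"axes(cols x,y,z)\n",(R0.T@R.T).round(3))
for f in (1,-1):
  for a in (90,60,45): print(f,a); rel([.48,.05,.33],Rtool(np.radians(80),np.radians(a),f))
E
```

```text
[[-0.898 -0.001  0.441]
 [-0.441  0.001 -0.898]
 [ 0.    -1.    -0.001]]
cam in tool [-0.069 -0.179  0.001] axes(cols x,y,z)
 [[-0.     0.972  0.236]
 [-0.    -0.236  0.972]
 [ 1.     0.     0.   ]]
1 90
shift cm [-45.28 -12.46 -50.8 ] turn [1.000e-03 2.202e+00 1.000e-03] deg 126.2
1 60
shift cm [-45.28 -12.46 -50.8 ] turn [-0.573  2.142 -0.29 ] deg 128.1
1 45
shift cm [-45.28 -12.46 -50.8 ] turn [-0.855  2.067 -0.433] deg 130.5
-1 90
shift cm [-45.28 -12.46 -50.8 ] turn [ 0.001 -0.94  -0.   ] deg 53.8
-1 60
shift cm [-45.28 -12.46 -50.8 ] turn [-0.245 -0.918  0.484] deg 61.1
-1 45
shift cm [-45.28 -12.46 -50.8 ] turn [-0.367 -0.89   0.725] deg 69.1
```

```bash
python3 - <<'E'
from h import *
rel([.48,.14,.32],Rtool(np.radians(80),np.radians(90),-1))
E
```

```text
shift cm [-49.25 -11.45 -58.87] turn [ 0.001 -0.94  -0.   ] deg 53.8
```

Emit:
{"api": "step_arm", "payload": {"deltas": [[[-3.5,-3,-4.2],[0,-0.15,0]],[[-7,-6,-8.5],[0,-0.3,0]],[[-11,-9,-13],[0,-0.45,0]],[[-15,-11.5,-18],[0,-0.6,0]],[[-19,-11.5,-22.5],[0,-0.75,0]]], "gripper": 0}}

```text
time: 0.78
tool_pos: [0.3672, -0.3267, 0.3212]
tcp_rot: [0.402, -0.581, 0.582, -0.403]
ft_force: [2.0, -0.5, 0.0]
finger_gap: 0.505
```

```bash
python3 - <<'E'
from h import *
s=get_state();print(s["time"],s["tool_pos"],s["joint_pos"].round(2))
rel([.48,.14,.32],Rtool(np.radians(80),np.radians(90),-1))
E
```

```text
0.775 [ 0.36716927 -0.3267157   0.3211532 ] [ 0.76  0.04 -0.17  1.84  0.01  1.26  0.23]
shift cm [-47.66   0.09  -5.86] turn [-0.001 -0.185  0.001] deg 10.6
```

Emit:
{"api": "step_arm", "payload": {"deltas": [[[-6,0,-0.7],[0,-0.09,0]],[[-12,0,-1.5],[0,-0.18,0]],[[-18,0,-2.3],[0,-0.18,0]],[[-24,0,-3],[0,-0.18,0]],[[-30,0,-3.8],[0,-0.18,0]]]}}

```text
time: 1.4
tool_pos: [0.4372, -0.0306, 0.3211]
tcp_rot: [0.453, -0.542, 0.544, -0.453]
ft_force: [0.7, -0.3, 0.4]
finger_gap: 0.009
```

Emit:
{"api": "step_arm", "payload": {"deltas": [[[-6,0,0.5],[0,0,0]],[[-12,0,1],[0,0,0]],[[-16,0,1.2],[0,0,0]],[[-16.8,0,1.2],[0,0,0]],[[-16.8,0,1.2],[0,0,0]]]}}

```text
time: 2.02
tool_pos: [0.4789, 0.1323, 0.3207]
tcp_rot: [0.453, -0.542, 0.543, -0.453]
ft_force: [0.1, -0.4, 0.1]
finger_gap: 0.006
```

```bash
python3 - <<'E'
from h import *
import pickle
s=get_state();print(s["time"],s["tool_pos"],s["joint_pos"].round(2),s["ft_force"])
c=capture("wrist");pickle.dump(c,open("w1.pkl","wb"))
cv2.imwrite("pics/w1.png",cv2.resize(c["color"][:,:,::-1],(800,600),interpolation=cv2.INTER_CUBIC))
print((-c["R"].T@c["t"]).round(3))
rel([.48,.14,.32],Rtool(np.radians(80),np.radians(90),-1))
E
```

```text
2.025 [0.47889155 0.1322658  0.32070889] [ 0.26  0.09 -0.7   1.81  0.06  1.27 -0.63] [ 0.0925091  -0.40625705  0.13616279]
[0.492 0.199 0.5  ]
shift cm [-0.86  0.08 -0.05] turn [-0.002 -0.006  0.001] deg 0.4
```

View pics/w1.png

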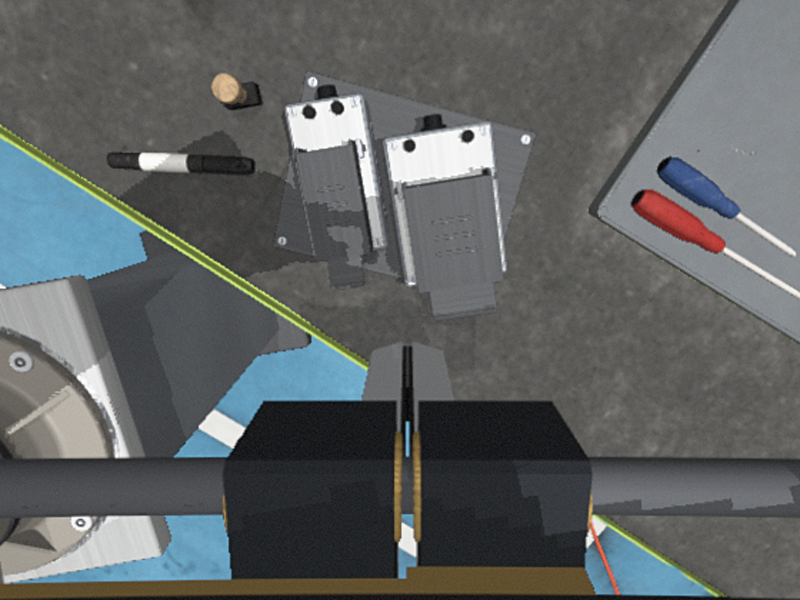

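The wrist view shows the main box's lip edge between about (435,318) and (497,311), with box x pointing up the image. I'll zoom in to measure it.

```bash
python3 - <<'E'
import pickle,cv2
c=pickle.load(open("w1.pkl","rb"))
a=c["color"][75:235,255:385,::-1]
cv2.imwrite("pics/z3.png",cv2.resize(a,(487,600),interpolation=cv2.INTER_CUBIC))
E
```

```text
(no output)
```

View pics/z3.png

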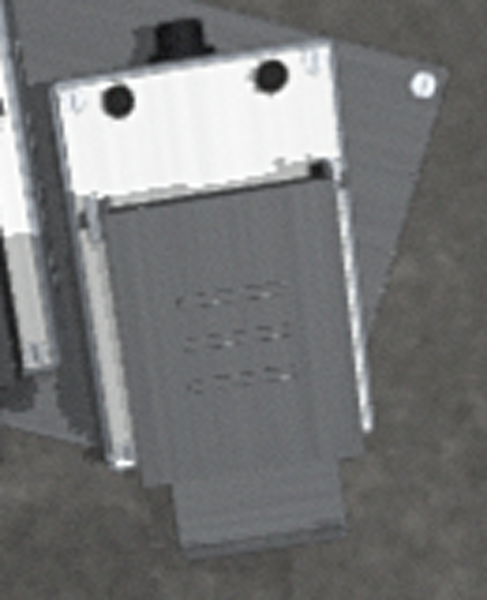

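```bash
python3 - <<'E'
from h import *
import pickle
c=pickle.load(open("w1.pkl","rb"));D=pickle.load(open("c0.pkl","rb"))
f=lambda u,v:(255+u/3.746,75+v/3.75)
P={}
for n,p,z in [("bRL",(53,88),.07),("bRR",(330,43),.07),("bFL",(108,467),.07),("bFR",(370,430),.07),("rRL",(107,207),.112),("rRR",(330,178),.112),("rFL",(147,485),.112),("rFR",(360,455),.112),("lL",(185,553),.114),("lR",(343,535),.114)]:
    P[n]=onz(c,*f(*p),z);print(n,P[n].round(4))
d=lambda a,b:(np.linalg.norm(P[a]-P[b]).round(4),np.degrees(np.arctan2(*(P[b]-P[a])[[1,0]])).round(1))
for a,b in [("bRR","bRL"),("bFR","bFL"),("bFL","bRL"),("bFR","bRR"),("rRR","rRL"),("rFR","rFL"),("rFL","rRL"),("rFR","rRR"),("lR","lL")]: print(a,b,d(a,b))
# heights from two views
f1=lambda u,v:(280+u/3.3333,150+v/3.3333)
f2=lambda u,v:(250+u/4.611,140+v/4.615)
for n,a,s,s2 in [("roof RR",(330,178),(143,120),(143,148)),("panel RR",(330,43),(90,203),(95,243))]:
    print(n,tri([(c,*f(*a)),(D["scene"],*f1(*s)),(D["side"],*f2(*s2))]))
E
```

```text
bRL [0.4799 0.2266 0.07  ]
bRR [0.5637 0.2243 0.07  ]
bFL [0.4753 0.109  0.07  ]
bFR [0.56   0.1059 0.07  ]
rRL [0.4898 0.1904 0.112 ]
rRR [0.5518 0.187  0.112 ]
rFL [0.4872 0.1105 0.112 ]
rFR [0.5495 0.1082 0.112 ]
lL [0.4946 0.0888 0.114 ]
lR [0.5411 0.0859 0.114 ]
bRR bRL (np.float64(0.0839), np.float64(178.4))
bFR bFL (np.float64(0.0848), np.float64(177.9))
bFL bRL (np.float64(0.1177), np.float64(87.8))
bFR bRR (np.float64(0.1185), np.float64(88.2))
rRR rRL (np.float64(0.0621), np.float64(176.9))
rFR rFL (np.float64(0.0624), np.float64(177.9))
rFL rRL (np.float64(0.08), np.float64(88.1))
rFR rRR (np.float64(0.0788), np.float64(88.3))
lR lL (np.float64(0.0466), np.float64(176.4))
roof RR (array([0.5517401 , 0.1865134 , 0.10638063]), [np.float64(0.0010147253176951256), np.float64(0.0003484183860654891), np.float64(0.0013568974323376743)])
panel RR (array([0.56180187, 0.22342686, 0.0670201 ]), [np.float64(0.002620920419344423), np.float64(0.0018088901526730657), np.float64(0.0015857888793462472)])
```

```bash
python3 - <<'E'
from h import *
rel([.516,.0,.16],Rtool(np.radians(88),np.radians(40),-1))
E
```

```text
shift cm [12.24 16.11  5.98] turn [-0.065 -0.136  0.873] deg 50.7
```

Emit:
{"api": "step_arm", "payload": {"deltas": [[[4,0,1.2],[-0.01,-0.02,0.17]],[[8,1,2.4],[-0.03,-0.05,0.35]],[[12.2,4,3.6],[-0.04,-0.08,0.52]],[[12.2,8,4.8],[-0.05,-0.11,0.7]],[[12.2,12,6],[-0.065,-0.136,0.873]]]}}

```text
time: 2.7
tool_pos: [0.5168, -0.0033, 0.2005]
tcp_rot: [-0.248, 0.663, -0.281, 0.648]
ft_force: [0.7, 0.0, 0.4]
finger_gap: 0.006
```

```bash
python3 - <<'E'
from h import *
import pickle
s=get_state();print(s["time"],s["tool_pos"],s["joint_pos"].round(2),s["ft_force"])
rel([.516,.0,.16],Rtool(np.radians(88),np.radians(40),-1))
c=capture("wrist");pickle.dump(c,open("w2.pkl","wb"))
cv2.imwrite("pics/w2.png",cv2.resize(c["color"][:,:,::-1],(800,600),interpolation=cv2.INTER_CUBIC))
E
```

```text
2.7 [ 0.51681017 -0.00326848  0.20045504] [ 0.76  0.43 -0.48  1.92 -0.64  1.15  0.61] [0.67100422 0.0057011  0.42419902]
shift cm [ 2.69  3.04 -0.09] turn [-0.012 -0.012  0.07 ] deg 4.1
```

View pics/w2.png

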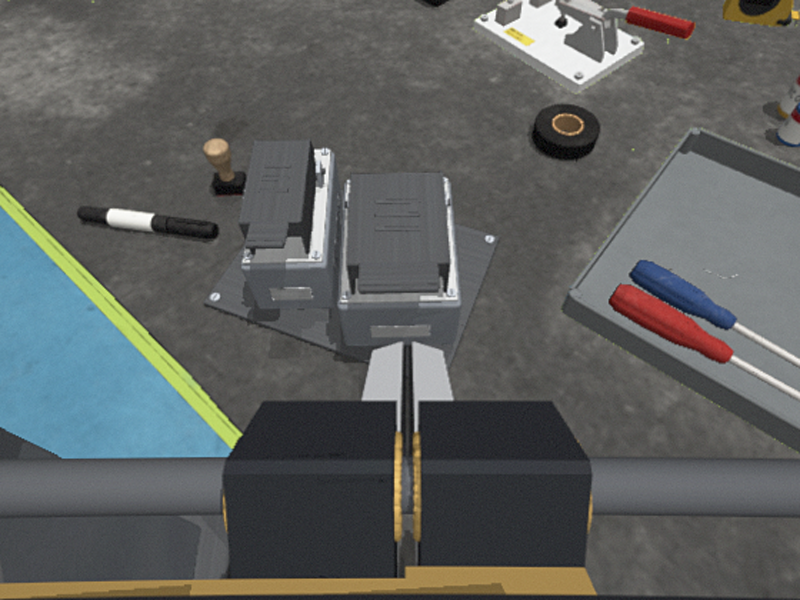

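The fingers line up with the main box, and the lip edge runs about (356,290)–(450,290). I'll triangulate it against the first wrist view.

```bash
python3 - <<'E'
import pickle,cv2
c=pickle.load(open("w2.pkl","rb"))
a=c["color"][110:250,225:335,::-1]
cv2.imwrite("pics/z4.png",cv2.resize(a,(550,700)[:2] if 0 else (471,600),interpolation=cv2.INTER_CUBIC))
E
```

```text
(no output)
```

View pics/z4.png

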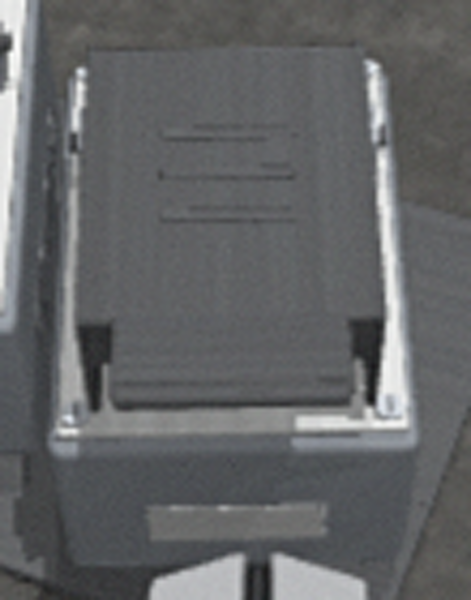

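```bash
python3 - <<'E'
from h import *
import pickle
c1=pickle.load(open("w1.pkl","rb"));c2=pickle.load(open("w2.pkl","rb"))
f=lambda u,v:(255+u/3.746,75+v/3.75)
g=lambda u,v:(225+u/4.282,110+v/4.286)
for n,a,b in [("lL",(185,553),(110,392)),("lR",(343,535),(354,390)),("rRL",(107,207),(90,48)),("rRR",(330,178),(362,46)),("rFL",(147,485),(78,322)),("rFR",(360,455),(384,320)),("bFL",(108,467),(52,437)),("bFR",(370,430),(417,437))]:
    X,e=tri([(c1,*f(*a)),(c2,*g(*b))]);print(n,X.round(4),np.round(e,4))
E
```

```text
lL [0.494  0.0891 0.1154] [0.0006 0.0006]
lR [0.5415 0.0865 0.1161] [0.0006 0.0006]
rRL [0.4892 0.1903 0.1108] [0.0006 0.0006]
rRR [0.5524 0.187  0.1114] [0.0004 0.0004]
rFL [0.4868 0.1102 0.1108] [0.0004 0.0004]
rFR [0.5502 0.1078 0.1102] [0.0004 0.0004]
bFL [0.4758 0.1087 0.0684] [0.0005 0.0005]
bFR [0.5608 0.1052 0.0671] [0.0003 0.0003]
```

```bash
python3 - <<'E'
from h import *
rel([.518,.03,.088],Rtool(np.radians(88),np.radians(40),-1))
rel([.518,.09,.088],Rtool(np.radians(88),np.radians(40),-1))
E
```

```text
shift cm [5.03 9.38 0.35] turn [-0.002 -0.026  0.049] deg 3.2
shift cm [ 0.97 13.78  0.03] turn [-0.002 -0.026  0.049] deg 3.2
```

Emit:
{"api": "step_arm", "payload": {"deltas": [[[2.5,4,0.2],[0,-0.02,0.03]],[[5,7.5,0.3],[0,-0.026,0.049]],[[5,9.4,0.3],[0,-0.026,0.049]],[[5,9.4,0.3],[0,-0.026,0.049]],[[5,9.4,0.3],[0,-0.026,0.049]]]}}

```text
time: 3.38
tool_pos: [0.5179, 0.0291, 0.0888]
tcp_rot: [-0.229, 0.668, -0.255, 0.661]
ft_force: [0.2, -0.8, 0.7]
finger_gap: 0.003
```

```bash
python3 - <<'E'
from h import *
s=get_state();print(s["time"],s["tool_pos"],s["joint_pos"].round(2),s["ft_force"])
rel([.518,.092,.090],Rtool(np.radians(88),np.radians(40),-1))
E
```

```text
3.375 [0.51788887 0.02909454 0.08884684] [ 0.74  0.64 -0.5   1.99 -0.69  0.96  0.76] [ 0.23761175 -0.79765266  0.67360096]
shift cm [-4.13  4.74 -0.23] turn [-0.004  0.     0.001] deg 0.2
```

Emit:
{"api": "step_arm", "payload": {"deltas": [[[-1.4,1.6,0],[0,0,0]],[[-2.8,3.2,-0.1],[0,0,0]],[[-4.1,4.7,-0.2],[0,0,0]],[[-4.1,4.7,-0.2],[0,0,0]],[[-4.1,4.7,-0.2],[0,0,0]]]}}

```text
time: 4.0
tool_pos: [0.5183, 0.0913, 0.0899]
tcp_rot: [-0.229, 0.668, -0.255, 0.661]
ft_force: [0.9, -0.6, 0.1]
finger_gap: 0.006
```

```bash
python3 - <<'E'
from h import *
s=get_state();print(s["time"],s["tool_pos"],s["joint_pos"].round(2),s["ft_force"])
c=capture("wrist");d=capture("scene")
cv2.imwrite("pics/w3.png",c["color"][:,:,::-1])
cv2.imwrite("pics/s3.png",cv2.resize(d["color"][150:330,280:490,::-1],(700,600),interpolation=cv2.INTER_CUBIC))
E
```

```text
4.0 [0.51829883 0.09130408 0.08989903] [ 0.68  0.62 -0.55  2.04 -0.75  0.87  0.74] [ 0.92666108 -0.59151862  0.14516646]
```

View pics/w3.png

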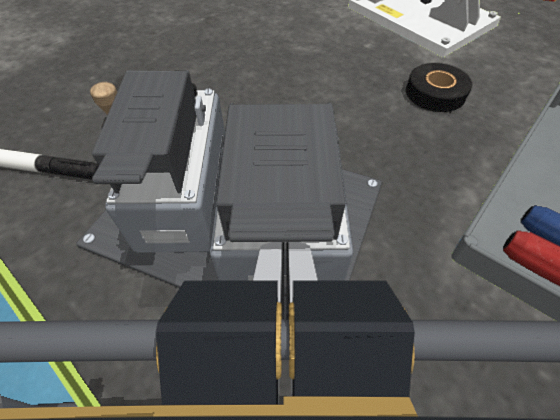

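View pics/s3.png

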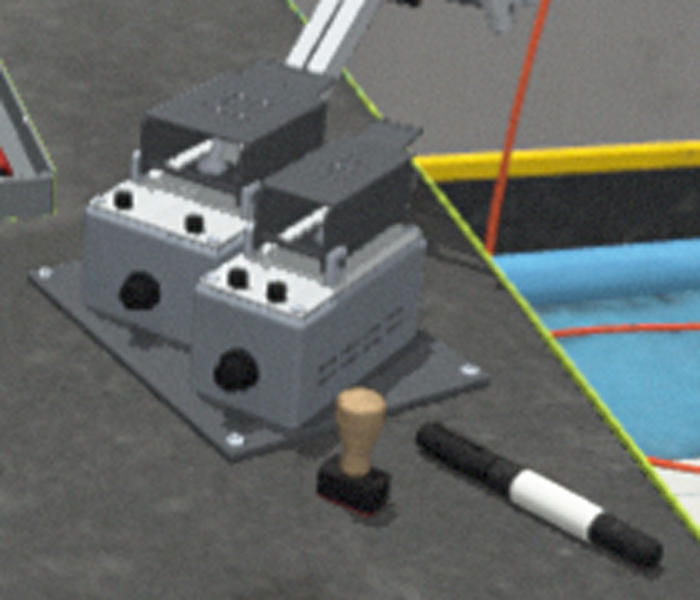

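```bash
cat >> h.py <<'E'
YAW=np.radians(88);BX=np.array([np.cos(YAW),np.sin(YAW),0]);BZ=np.array([0,0,1.]);BY=np.array([-np.sin(YAW),np.cos(YAW),0])
H=np.array([.5195,.1865,.082])
def rows(tgts):
    s=get_state();R0=Ro.from_quat(s["tcp_rot"]);print("t",s["time"],"pos",s["tool_pos"].round(4),"F",s["ft_force"].round(1))
    out=[]
    for p,Rm in tgts:
        d=R0.inv().apply(p-s["tool_pos"])*100;r=(R0.inv()*Ro.from_matrix(Rm)).as_rotvec()
        out.append([d.round(1).tolist(),r.round(2).tolist()])
    print(str(out).replace("-0.0,","0,").replace("-0.0]","0]"))
def w2b(p): # world -> rel hinge (x,y,z) box axes mm
    q=np.array(p)-H;return np.array([q@BX,q@BY,q[2]])*1000
def b2w(x,y,z): return H+(BX*x+BY*y+BZ*z)/1000
def lift(th,al,L=7,s=5):
    R=np.array([[np.cos(th),np.sin(th)],[-np.sin(th),np.cos(th)]])
    d=np.array([np.cos(al),-np.sin(al)]);n=np.array([np.sin(al),np.cos(al)])
    if th<al: q=R@np.array([-98,32])-2.5*n-8*n+L*d
    else: q=R@np.array([-98+s,30.5])-8*n
    return b2w(q[0],0,q[1])
E
python3 - <<'E'
from h import *
print(w2b(get_state()["tool_pos"]))
for t in np.arange(0,1.7,.1):
    al=np.radians(40+25*min(1,t/1.2)); print(round(t,2),w2b(lift(t,al)).round(1))
rows([(lift(t,np.radians(40+25*min(1,max(0,t)/1.2))),Rtool(YAW,np.radians(40+25*min(1,max(0,t)/1.2)),-1)) for t in (-.04,.0,.06,.12,.18)])
E
```

```text
[-95.63678863  -2.29421878   7.81423701]
0.0 [-99.4   0.   19.5]
0.1 [-96.2  -0.   29.1]
0.2 [-92.   -0.   38.4]
0.3 [-86.9  -0.   47.2]
0.4 [-81.    0.   55.4]
0.5 [-74.3  -0.   63. ]
0.6 [-66.9  -0.   69.8]
0.7 [-58.8   0.   75.8]
0.8 [-50.2  -0.   81. ]
0.9 [-41.2   0.   85.2]
1.0 [-31.8  -0.   88.5]
1.1 [-22.1  -0.   93.1]
1.2 [-12.5   0.   94.4]
1.3 [-2.7  0.  94.4]
1.4 [ 7.   0.  93.4]
1.5 [16.6  0.  91.5]
1.6 [26.  -0.  88.7]
t 4.1 pos [0.5185 0.0908 0.0898] F [-0.1 -0.1 -0. ]
[[[-0.3, -0.9, -0.2], [0, 0, 0.0]], [[-0.6, -1.0, -0.2], [0, 0, 0.0]], [[-1.2, -1.3, -0.2], [0, 0, -0.02]], [[-1.8, -1.5, -0.2], [0, 0, -0.04]], [[-2.4, -1.6, -0.2], [0, 0, -0.06]]]
```

Emit:
{"api": "step_arm", "payload": {"deltas": [[[-0.3,-0.9,-0.2],[0,0,0]],[[-0.6,-1.0,-0.2],[0,0,0]],[[-1.2,-1.3,-0.2],[0,0,-0.02]],[[-1.8,-1.5,-0.2],[0,0,-0.04]],[[-2.4,-1.6,-0.2],[0,0,-0.06]]]}}

```text
time: 4.72
tool_pos: [0.5166, 0.0945, 0.1191]
tcp_rot: [-0.25, 0.66, -0.276, 0.652]
ft_force: [-0.0, 0.4, 0.2]
finger_gap: 0.005
```

```bash
python3 - <<'E'
from h import *
print(w2b(get_state()["tool_pos"]))
al=lambda t:np.radians(40+25*min(1,max(0,t)/1.2))
rows([(lift(t,al(t)),Rtool(YAW,al(t),-1)) for t in (.24,.3,.36,.42,.48)])
c=capture("wrist");cv2.imwrite("pics/w4.png",c["color"][:,:,::-1])
E
```

```text
[-91.99968088  -0.29233069  37.1230434 ]
t 4.725 pos [0.5166 0.0945 0.1191] F [-0.   0.4  0.2]
[[[-0.5, -0.2, 0], [0, 0.0, -0.02]], [[-1.1, -0.3, 0], [0, 0, -0.05]], [[-1.7, -0.4, 0], [0, 0, -0.07]], [[-2.3, -0.5, 0], [0, 0, -0.09]], [[-2.9, -0.5, 0], [0, 0, -0.11]]]
```

View pics/w4.png

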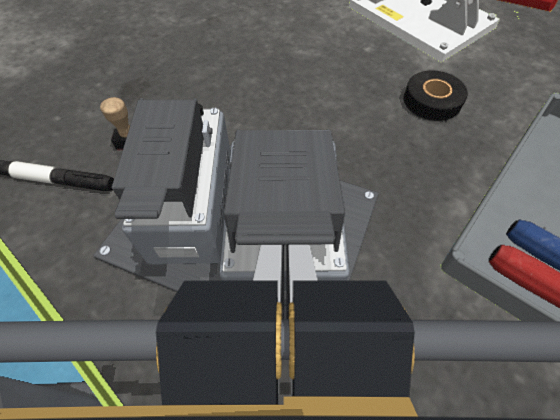

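The guard is lifting: its lip rests on the finger at (285,240). I'll continue along the arc.

Emit:
{"api": "step_arm", "payload": {"deltas": [[[-0.5,-0.2,0],[0,0,-0.02]],[[-1.1,-0.3,0],[0,0,-0.05]],[[-1.7,-0.4,0],[0,0,-0.07]],[[-2.3,-0.5,0],[0,0,-0.09]],[[-2.9,-0.5,0],[0,0,-0.11]]]}}

```text
time: 5.4
tool_pos: [0.5173, 0.112, 0.1448]
tcp_rot: [-0.286, 0.645, -0.312, 0.637]
ft_force: [-0.0, -0.4, -0.0]
finger_gap: 0.003
```

```bash
python3 - <<'E'
from h import *
print(w2b(get_state()["tool_pos"]))
al=lambda t:np.radians(40+25*min(1,max(0,t)/1.2))
rows([(lift(t,al(t)),Rtool(YAW,al(t),-1)) for t in (.54,.6,.66,.72,.78)])
E
```

```text
[-74.50152705  -0.37040947  62.79056159]
t 5.4 pos [0.5173 0.112  0.1448] F [-0.  -0.4 -0. ]
[[[-0.4, 0, 0], [0, 0.0, -0.02]], [[-1.0, 0, 0], [0, 0.0, -0.04]], [[-1.6, 0, 0], [0, 0.0, -0.06]], [[-2.2, 0.0, 0], [0, 0.0, -0.09]], [[-2.8, 0.1, 0], [0, 0.0, -0.11]]]
```

Emit:
{"api": "step_arm", "payload": {"deltas": [[[-0.4,0,0],[0,0,-0.02]],[[-1.0,0,0],[0,0,-0.04]],[[-1.6,0,0],[0,0,-0.06]],[[-2.2,0,0],[0,0,-0.09]],[[-2.8,0.1,0],[0,0,-0.11]]]}}

```text
time: 6.02
tool_pos: [0.5181, 0.1346, 0.1624]
tcp_rot: [-0.322, 0.628, -0.347, 0.618]
ft_force: [-0.8, -0.4, 0.5]
finger_gap: 0.004
```

```bash
python3 - <<'E'
from h import *
print(w2b(get_state()["tool_pos"]))
al=lambda t:np.radians(40+25*min(1,max(0,t)/1.2))
rows([(lift(t,al(t)),Rtool(YAW,al(t),-1)) for t in (.84,.9,.96,1.02,1.08)])
c=capture("wrist");cv2.imwrite("pics/w5.png",c["color"][:,:,::-1])
d=capture("scene")
cv2.imwrite("pics/s5.png",cv2.resize(d["color"][120:330,280:490,::-1],(600,600),interpolation=cv2.INTER_CUBIC))
E
```

```text
[-51.93250163  -0.38916593  80.37189878]
t 6.025 pos [0.5181 0.1346 0.1624] F [-0.8 -0.4  0.5]
[[[-0.6, 0.1, 0], [-0.01, 0.0, -0.02]], [[-1.2, 0.2, 0], [-0.01, 0.0, -0.04]], [[-1.7, 0.3, 0], [-0.01, 0.0, -0.06]], [[-2.3, 0.5, 0], [-0.01, 0.0, -0.08]], [[-2.9, 0.7, 0], [-0.01, 0.0, -0.11]]]
```

View pics/w5.png

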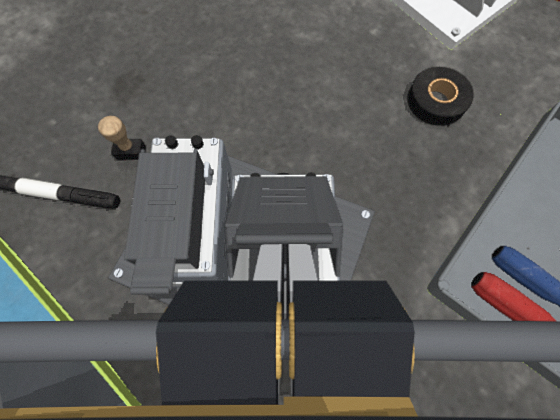

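View pics/s5.png

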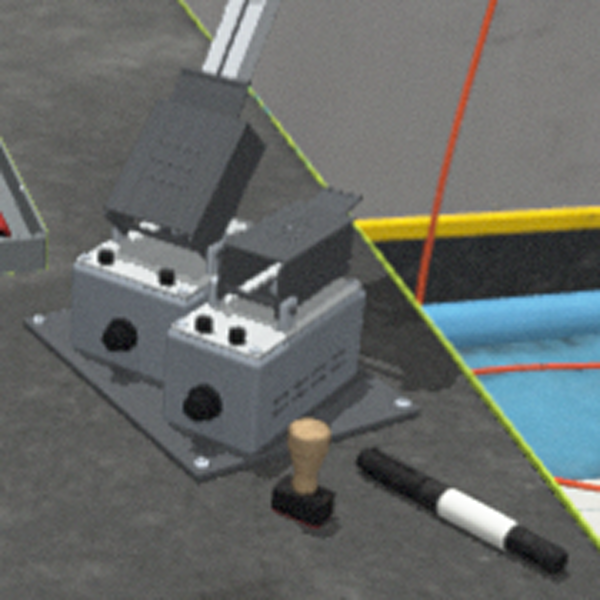

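The guard is about 45° open with the finger centred under the lip. Carrying on.

Emit:
{"api": "step_arm", "payload": {"deltas": [[[-0.6,0.1,0],[0,0,-0.02]],[[-1.2,0.2,0],[0,0,-0.04]],[[-1.7,0.3,0],[0,0,-0.06]],[[-2.3,0.5,0],[0,0,-0.08]],[[-2.9,0.7,0],[0,0,-0.11]]]}}

```text
time: 6.75
tool_pos: [0.519, 0.1631, 0.1727]
tcp_rot: [-0.356, 0.609, -0.38, 0.599]
ft_force: [-0.4, 0.2, -0.5]
finger_gap: 0.005
```

```bash
python3 - <<'E'
from h import *
print(w2b(get_state()["tool_pos"]))
al=lambda t:np.radians(40+25*min(1,max(0,t)/1.2))
rows([(lift(t,al(t)),Rtool(YAW,al(t),-1)) for t in (1.14,1.2,1.26,1.32,1.38)])
E
```

```text
[-23.35806135  -0.29112577  90.70526714]
t 6.75 pos [0.519  0.1631 0.1727] F [-0.4  0.2 -0.5]
[[[-0.6, 0, 0], [-0.01, 0.0, -0.02]], [[-1.1, 0.2, 0], [-0.01, 0.0, -0.04]], [[-1.7, 0.4, 0], [-0.01, 0.0, -0.04]], [[-2.2, 0.7, 0], [-0.01, 0.0, -0.04]], [[-2.7, 1.0, 0], [-0.01, 0.0, -0.04]]]
```

Emit:
{"api": "step_arm", "payload": {"deltas": [[[-0.6,0,0],[0,0,-0.02]],[[-1.1,0.2,0],[0,0,-0.04]],[[-1.7,0.4,0],[0,0,-0.04]],[[-2.2,0.7,0],[0,0,-0.04]],[[-2.7,1.0,0],[0,0,-0.04]]]}}

```text
time: 7.38
tool_pos: [0.52, 0.1918, 0.176]
tcp_rot: [-0.368, 0.602, -0.392, 0.591]
ft_force: [-0.7, -0.5, 0.7]
finger_gap: 0.007
```

```bash
python3 - <<'E'
from h import *
print(w2b(get_state()["tool_pos"]))
al=lambda t:np.radians(40+25*min(1,max(0,t)/1.2))
rows([(lift(t,al(t)),Rtool(YAW,al(t),-1)) for t in (1.44,1.5,1.56,1.6,1.6)])
c=capture("wrist");cv2.imwrite("pics/w6.png",c["color"][:,:,::-1])
d=capture("scene")
cv2.imwrite("pics/s6.png",cv2.resize(d["color"][120:330,280:490,::-1],(600,600),interpolation=cv2.INTER_CUBIC))
E
```

```text
[ 5.33879641 -0.284144   93.98683832]
t 7.375 pos [0.52   0.1918 0.176 ] F [-0.7 -0.5  0.7]
[[[-0.5, 0.3, 0], [-0.01, 0.0, 0.0]], [[-0.9, 0.7, 0], [-0.01, 0.0, 0.0]], [[-1.4, 1.1, 0], [-0.01, 0.0, 0.0]], [[-1.6, 1.4, 0], [-0.01, 0.0, 0.0]], [[-1.6, 1.4, 0], [-0.01, 0.0, 0.0]]]
```

View pics/w6.png

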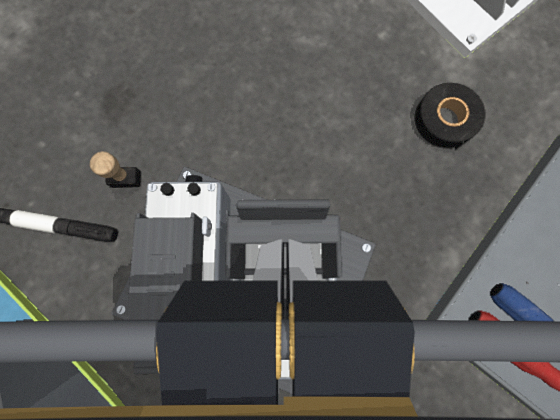

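View pics/s6.png

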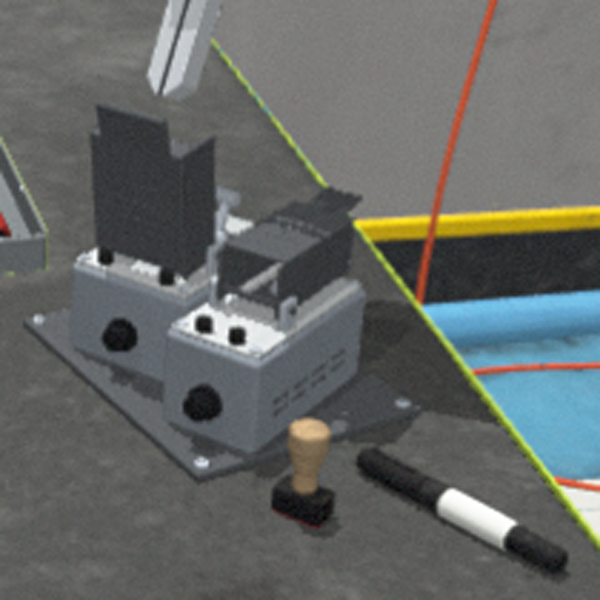

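The guard stands open on its own, well behind the finger. Next is the lever, so I'll go forward and then down in front of the bar.

```bash
python3 - <<'E'
from h import *
R=Rtool(YAW,np.radians(65),-1)
rows([(b2w(x,0,z),R) for x,z in [(-35,95),(-72,80),(-72,50),(-72,50),(-72,50)]])
E
```

```text
t 7.475 pos [0.5199 0.1922 0.1761] F [ 0.9  0.1 -0.3]
[[[3.7, -1.8, 0], [0, 0.0, 0.0]], [[7.6, -2.0, 0], [0, 0.0, 0.0]], [[8.9, 0.7, 0], [0, 0.0, 0.0]], [[8.9, 0.7, 0], [0, 0.0, 0.0]], [[8.9, 0.7, 0], [0, 0.0, 0.0]]]
```

Emit:
{"api": "step_arm", "payload": {"deltas": [[[3.7,-1.8,0],[0,0,0]],[[7.6,-2,0],[0,0,0]],[[8.9,0.7,0],[0,0,0]],[[8.9,0.7,0],[0,0,0]]]}}

```text
time: 7.98
tool_pos: [0.5161, 0.1141, 0.1307]
tcp_rot: [-0.369, 0.603, -0.391, 0.59]
ft_force: [0.2, -0.1, -0.2]
finger_gap: 0.004
```

```bash
python3 - <<'E'
from h import *
import pickle
print(w2b(get_state()["tool_pos"]))
R=Rtool(YAW,np.radians(65),-1)
rows([(b2w(x,0,z),R) for x,z in [(-72,28),(-70,5.5),(-70,5.5)]])
c=capture("wrist");cv2.imwrite("pics/w7.png",c["color"][:,:,::-1]);pickle.dump(c,open("w7.pkl","wb"))
# expected lever bar ends
for x,z in((-48,15),(-24,15)): print(proj(c,[b2w(x,-20,z),b2w(x,20,z)]).round(0))
d=capture("scene")
cv2.imwrite("pics/s7.png",cv2.resize(d["color"][120:330,280:490,::-1],(600,600),interpolation=cv2.INTER_CUBIC))
E
```

```text
[-72.46395383   0.83409967  48.70819299]
t 7.975 pos [0.5161 0.1141 0.1307] F [ 0.2 -0.1 -0.2]
[[[0.8, 1.9, 0.1], [0, 0, 0]], [[1.6, 4.0, 0.1], [0, 0, 0]], [[1.6, 4.0, 0.1], [0, 0, 0]]]
[[316. 220.]
 [252. 220.]]
[[315. 183.]
 [253. 183.]]
```

View pics/w7.png

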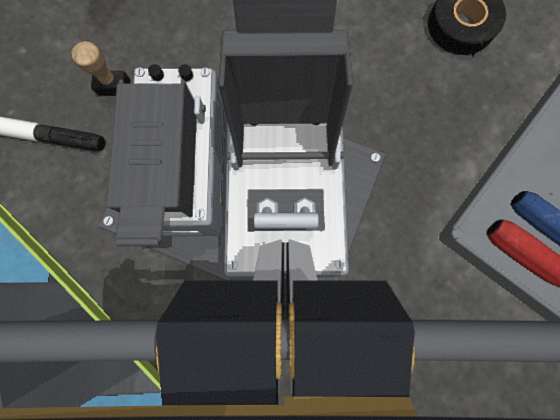

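View pics/s7.png

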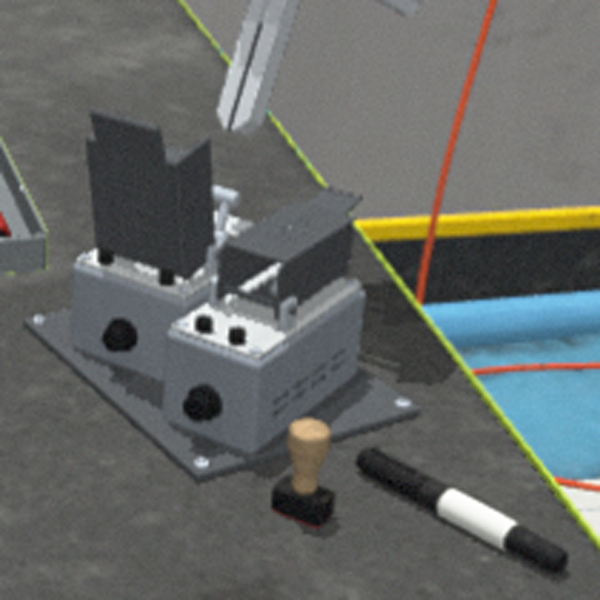

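The bar's prediction (252–316, 220) matches the image, so I'll descend in front of it.

Emit:
{"api": "step_arm", "payload": {"deltas": [[[0.8,1.9,0],[0,0,0]],[[1.6,4.0,0],[0,0,0]],[[1.6,4.0,0],[0,0,0]]]}}

```text
time: 8.45
tool_pos: [0.5173, 0.118, 0.0898]
tcp_rot: [-0.369, 0.602, -0.391, 0.591]
ft_force: [-0.4, -0.6, 0.3]
finger_gap: 0.004
```

```bash
python3 - <<'E'
from h import *
print(w2b(get_state()["tool_pos"]))
R=Rtool(YAW,np.radians(65),-1)
rows([(b2w(x,0,z),R) for x,z in [(-64,5.5),(-58,6),(-52,7),(-47,8),(-42,8)]])
E
```

```text
[-68.52826863  -0.19449822   7.78563917]
t 8.45 pos [0.5173 0.118  0.0898] F [-0.4 -0.6  0.3]
[[[-0.3, 0.4, 0], [0, 0.0, 0]], [[-0.9, 0.6, 0], [0, 0.0, 0]], [[-1.5, 0.8, 0], [0, 0.0, 0]], [[-2.0, 0.9, 0], [0, 0.0, 0]], [[-2.4, 1.1, 0], [0, 0.0, 0]]]
```

Emit:
{"api": "step_arm", "payload": {"deltas": [[[-0.3,0.4,0],[0,0,0]],[[-0.9,0.6,0],[0,0,0]],[[-1.5,0.8,0],[0,0,0]],[[-2.0,0.9,0],[0,0,0]],[[-2.4,1.1,0],[0,0,0]]]}}

```text
time: 9.07
tool_pos: [0.5182, 0.1451, 0.0902]
tcp_rot: [-0.369, 0.602, -0.39, 0.591]
ft_force: [-0.8, -1.3, -0.1]
finger_gap: 0.003
```

```bash
python3 - <<'E'
from h import *
print(w2b(get_state()["tool_pos"]))
R=Rtool(YAW,np.radians(65),-1)
rows([(b2w(x,0,z),R) for x,z in [(-39,8),(-37,8),(-50,9),(-72,40),(-72,50)]])
c=capture("wrist");cv2.imwrite("pics/w8.png",c["color"][:,:,::-1])
for x,z in((-48,15),(-24,15)): print(proj(c,[b2w(x,-20,z),b2w(x,20,z)]).round(0))
E
```

```text
[-41.46271176  -0.13841615   8.23381225]
t 9.075 pos [0.5182 0.1451 0.0902] F [-0.8 -1.3 -0.1]
[[[-0.2, 0.1, 0], [0, 0.0, 0]], [[-0.4, 0.2, 0], [0, 0.0, 0]], [[0.7, -0.4, 0], [0, 0.0, 0]], [[1.4, -4.2, 0], [0, 0.0, 0]], [[1.0, -5.1, 0], [0, 0.0, 0]]]
[[322. 267.]
 [243. 267.]]
[[321. 220.]
 [244. 220.]]
```

View pics/w8.png

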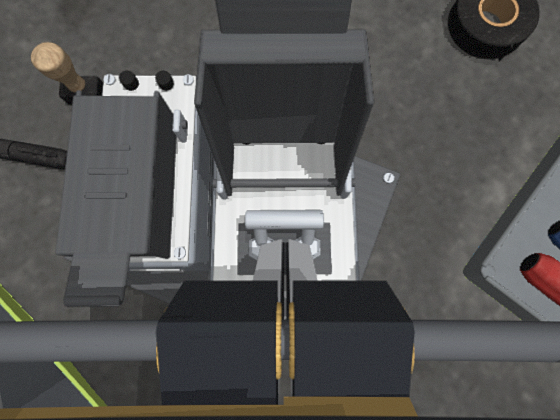

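The lever snapped over: the bar is now at row 220, which is the predicted "on" place, with a low force. I'll retract and go over the guard to its back.

```bash
python3 - <<'E'
from h import *
R=lambda a:Rtool(YAW,np.radians(a),-1)
rows([(b2w(x,0,z),R(a)) for x,z,a in [(-52,10,65),(-62,40,65),(-62,80,65),(-50,125,72),(-30,140,80)]])
E
```

```text
t 9.125 pos [0.5181 0.1456 0.0902] F [0.4 0.8 0.3]
[[[0.9, -0.6, 0.0], [0, 0.0, 0]], [[0.6, -3.8, 0.0], [0, 0.0, 0]], [[-1.1, -7.4, 0.0], [0, 0.0, 0]], [[-4.1, -11.0, 0.0], [0, 0.0, -0.12]], [[-6.6, -11.5, 0.1], [0, 0.0, -0.26]]]
```

Emit:
{"api": "step_arm", "payload": {"deltas": [[[0.9,-0.6,0],[0,0,0]],[[0.6,-3.8,0],[0,0,0]],[[-1.1,-7.4,0],[0,0,0]],[[-4.1,-11,0],[0,0,-0.12]],[[-6.6,-11.5,0],[0,0,-0.26]]]}}

```text
time: 9.75
tool_pos: [0.5198, 0.1543, 0.2254]
tcp_rot: [-0.442, 0.548, -0.467, 0.535]
ft_force: [0.6, 0.0, -0.4]
finger_gap: -0.001
```

```bash
python3 - <<'E'
from h import *
print(w2b(get_state()["tool_pos"]))
R=lambda a:Rtool(YAW,np.radians(a),-1)
rows([(b2w(x,0,z),R(a)) for x,z,a in [(10,145,85),(60,145,90),(85,145,90),(85,145,90),(85,145,90)]])
c=capture("wrist");cv2.imwrite("pics/w9.png",c["color"][:,:,::-1])
for x,z in((-48,15),(-24,15)): print(proj(c,[b2w(x,-20,z),b2w(x,20,z)]).round(0))
E
```

```text
[-32.18764639  -1.44260793 143.40058579]
t 9.75 pos [0.5198 0.1543 0.2254] F [ 0.6  0.  -0.4]
[[[-4.2, 0.6, -0.2], [-0.01, 0, -0.09]], [[-9.1, 1.4, -0.2], [-0.01, 0, -0.17]], [[-11.6, 1.9, -0.2], [-0.01, 0, -0.17]], [[-11.6, 1.9, -0.2], [-0.01, 0, -0.17]], [[-11.6, 1.9, -0.2], [-0.01, 0, -0.17]]]
[[303. 245.]
 [258. 246.]]
[[303. 218.]
 [258. 218.]]
```

View pics/w9.png

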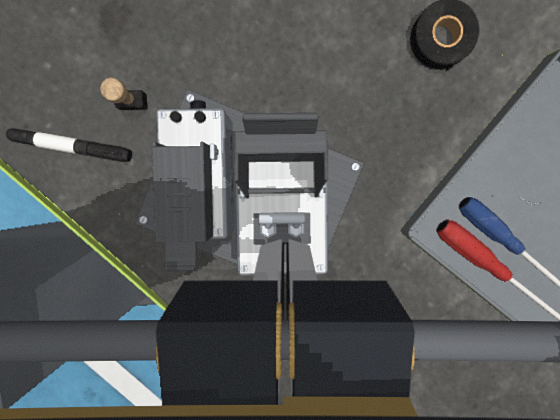

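The lever stays on (bar at row 217) and the guard is still open. Now I'll cross over above the guard.

Emit:
{"api": "step_arm", "payload": {"deltas": [[[-4.2,0.6,-0.2],[0,0,-0.09]],[[-9.1,1.4,-0.2],[0,0,-0.17]],[[-11.6,1.8,-0.2],[0,0,-0.17]],[[-11.6,1.8,-0.2],[0,0,-0.17]]]}}

```text
time: 10.3
tool_pos: [0.5207, 0.2813, 0.2288]
tcp_rot: [0.49, -0.504, 0.51, -0.495]
ft_force: [0.8, -0.7, -0.5]
finger_gap: 0.004
```

```bash
python3 - <<'E'
from h import *
print(w2b(get_state()["tool_pos"]))
R=lambda a:Rtool(YAW,np.radians(a),-1)
rows([(b2w(x,0,z),R(a)) for x,z,a in [(85,115,90),(82,84,90),(80,82,90),(80,82,90)]])
d=capture("scene")
cv2.imwrite("pics/s10.png",cv2.resize(d["color"][120:330,280:490,::-1],(600,600),interpolation=cv2.INTER_CUBIC))
E
```

```text
[ 94.77250278   2.14378055 146.75860277]
t 10.3 pos [0.5207 0.2813 0.2288] F [ 0.8 -0.7 -0.5]
[[[1.0, 3.2, 0.2], [-0.01, 0.01, 0.0]], [[1.3, 6.3, 0.1], [-0.01, 0.01, 0.0]], [[1.5, 6.5, 0.1], [-0.01, 0.01, 0.0]], [[1.5, 6.5, 0.1], [-0.01, 0.01, 0.0]]]
```

View pics/s10.png

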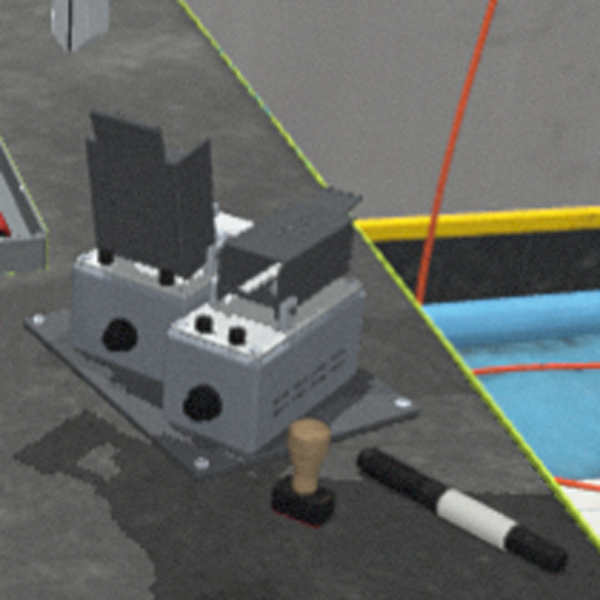

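The fingertip is clear above and behind the guard. Descending.

Emit:
{"api": "step_arm", "payload": {"deltas": [[[1.0,3.0,0.2],[0,0,0]],[[1.0,6.3,0.1],[0,0,0]],[[1.2,6.5,0.1],[0,0,0]],[[1.2,6.5,0.1],[0,0,0]]]}}

```text
time: 10.85
tool_pos: [0.5231, 0.2662, 0.1648]
tcp_rot: [0.489, -0.505, 0.512, -0.494]
ft_force: [0.8, 1.3, -0.5]
finger_gap: 0.006
```

```bash
python3 - <<'E'
from h import *
print(w2b(get_state()["tool_pos"]))
R=lambda a:Rtool(YAW,np.radians(a),-1)
rows([(b2w(x,0,z),R(a)) for x,z,a in [(72,82,90),(64,82,90),(58,83,90),(52,84,90),(46,85,90)]])
c=capture("wrist");cv2.imwrite("pics/w11.png",c["color"][:,:,::-1])
d=capture("scene")
cv2.imwrite("pics/s11.png",cv2.resize(d["color"][120:330,280:490,::-1],(600,600),interpolation=cv2.INTER_CUBIC))
E
```

```text
[79.77192884 -0.8007194  82.77541722]
t 10.85 pos [0.5231 0.2662 0.1648] F [ 0.8  1.3 -0.5]
[[[0.8, 0.1, -0.1], [-0.01, 0.0, 0.0]], [[1.6, 0.1, -0.1], [-0.01, 0.0, 0.0]], [[2.2, 0, -0.1], [-0.01, 0.0, 0.0]], [[2.8, -0.1, -0.1], [-0.01, 0.0, 0.0]], [[3.4, -0.2, -0.1], [-0.01, 0.0, 0.0]]]
```

View pics/w11.png

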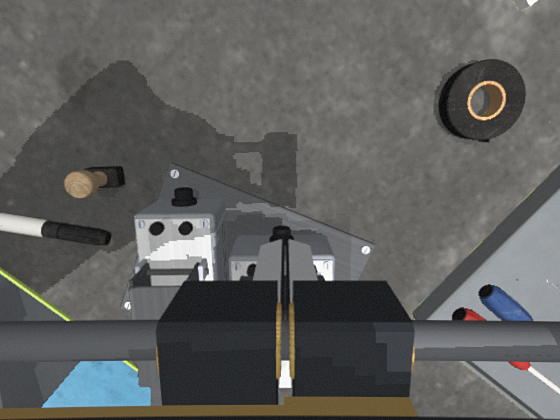

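View pics/s11.png

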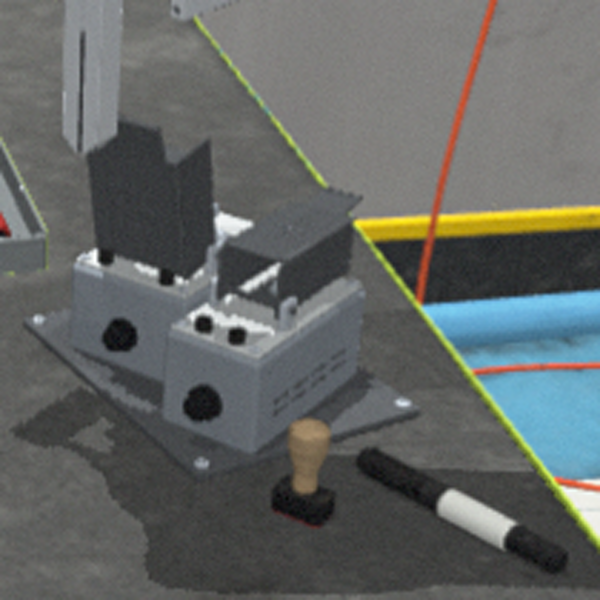

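The fingertip is behind the guard and centred on it. I'll push it forward gently.

Emit:
{"api": "step_arm", "payload": {"deltas": [[[0.8,0,0],[0,0,0]],[[1.6,0,0],[0,0,0]],[[2.2,0,0],[0,0,0]],[[2.8,0,0],[0,0,0]],[[3.4,-0.1,0],[0,0,0]]]}}

```text
time: 11.58
tool_pos: [0.522, 0.2327, 0.1663]
tcp_rot: [0.489, -0.505, 0.511, -0.494]
ft_force: [-0.5, 0.1, -0.0]
finger_gap: 0.005
```

Emit:
{"api": "step_arm", "payload": {"deltas": [[[0.6,0,0],[0,0,0]],[[1.2,0,0],[0,0,0]],[[1.8,0,0],[0,0,0]],[[2.4,0,0],[0,0,0]],[[2.7,0,0],[0,0,0]]]}}

```text
time: 12.2
tool_pos: [0.5212, 0.2053, 0.1663]
tcp_rot: [0.489, -0.505, 0.512, -0.494]
ft_force: [-0.5, -0.3, -0.3]
finger_gap: 0.006
```

```bash
python3 - <<'E'
from h import *
s=get_state();print(w2b(s["tool_pos"]),s["ft_force"])
d=capture("scene")
cv2.imwrite("pics/s12.png",cv2.resize(d["color"][120:330,280:490,::-1],(600,600),interpolation=cv2.INTER_CUBIC))
E
```

```text
[18.81401729 -1.00785501 84.31366645] [-0.47428859 -0.32650055 -0.31483999]
```

View pics/s12.png

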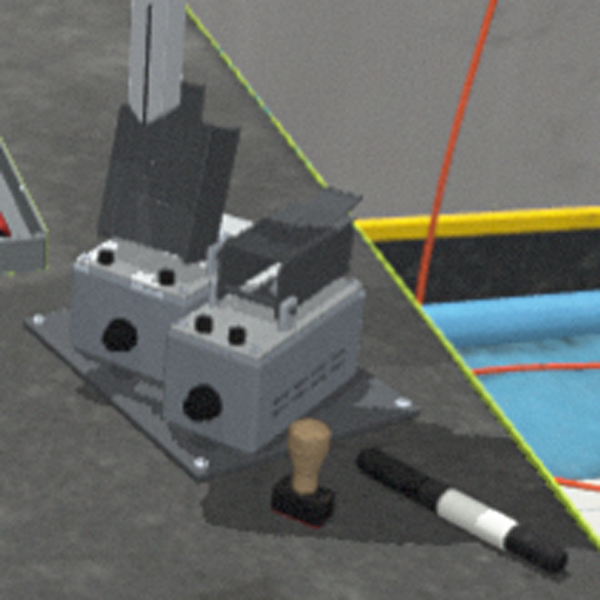

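The guard is tipping forward with the finger against its back. Continuing.

Emit:
{"api": "step_arm", "payload": {"deltas": [[[0.6,0,0],[0,0,0]],[[1.2,0,0],[0,0,0]],[[1.8,0,0],[0,0,0]],[[2.4,0,0],[0,0,0]],[[2.7,0,0],[0,0,0]]]}}

```text
time: 12.88
tool_pos: [0.5203, 0.1775, 0.1664]
tcp_rot: [0.489, -0.505, 0.512, -0.494]
ft_force: [-0.4, 0.7, 0.2]
finger_gap: 0.0
```

```bash
python3 - <<'E'
from h import *
s=get_state();print(w2b(s["tool_pos"]),s["ft_force"])
d=capture("scene")
cv2.imwrite("pics/s13.png",cv2.resize(d["color"][120:330,280:490,::-1],(600,600),interpolation=cv2.INTER_CUBIC))
E
```

```text
[-8.91810163 -1.12486317 84.39422606] [-0.43960526  0.6858312   0.24917154]
```

View pics/s13.png

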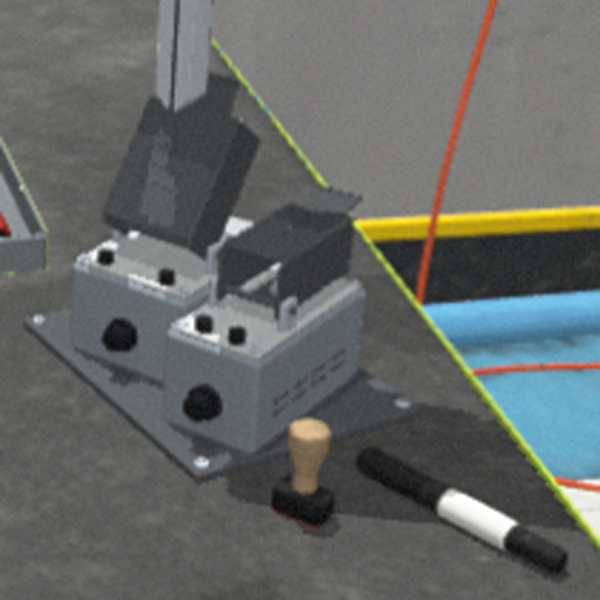

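Emit:
{"api": "step_arm", "payload": {"deltas": [[[0.4,-0.1,0],[0,0,0]],[[0.6,-0.2,0],[0,0,0]],[[0.6,-0.2,0],[0,0,0]],[[0.6,-0.2,0],[0,0,0]]]}}

```text
time: 13.42
tool_pos: [0.5201, 0.1714, 0.1684]
tcp_rot: [0.489, -0.505, 0.512, -0.494]
ft_force: [-0.6, -0.1, 0.0]
finger_gap: 0.001
```

```bash
python3 - <<'E'
from h import *
s=get_state();print(w2b(s["tool_pos"]),s["ft_force"])
d=capture("scene")
cv2.imwrite("pics/s14.png",cv2.resize(d["color"][120:330,280:490,::-1],(600,600),interpolation=cv2.INTER_CUBIC))
E
```

```text
[-15.03365887  -1.14464528  86.39074312] [-0.61289166 -0.07002557  0.00709201]
```

View pics/s14.png

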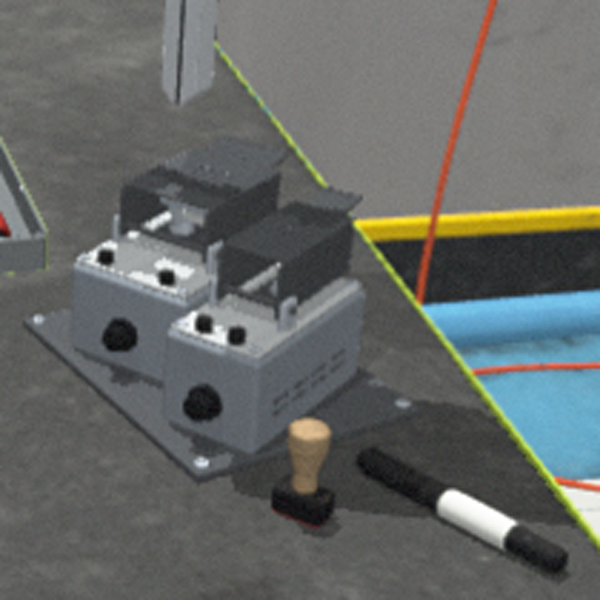

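The guard has dropped shut. I'll retreat upward and check from above.

Emit:
{"api": "step_arm", "payload": {"deltas": [[[0,-4,0],[0,0,0]],[[0,-9,0],[0,0,0]],[[2,-14,0],[0,0,0]],[[3,-15,0],[0,0,0]],[[3,-15,0],[0,0,0]]]}}

```text
time: 14.1
tool_pos: [0.5174, 0.1412, 0.3184]
tcp_rot: [0.489, -0.505, 0.512, -0.494]
ft_force: [-0.3, -1.1, -0.2]
finger_gap: 0.004
```

```bash
python3 - <<'E'
from h import *
s=get_state();print(w2b(s["tool_pos"]),s["ft_force"])
c=capture("wrist");cv2.imwrite("pics/w15.png",cv2.resize(c["color"][:,:,::-1],(800,600)))
th=0
print("exp lip, 800 scale",(proj(c,[b2w(-98,-24,32),b2w(-98,24,32)])/.7).round(0))
d=capture("scene")
cv2.imwrite("pics/s15.png",cv2.resize(d["color"][150:330,280:490,::-1],(700,600),interpolation=cv2.INTER_CUBIC))
for x,z in((-48,15),(-24,15)): print(((proj(d,[b2w(x,-20,z),b2w(x,20,z)])-[280,150])*3.333).round(0))
E
```

```text
[-45.30240911   0.4887389  236.43254709] [-0.34122028 -1.13668908 -0.18417435]
exp lip, 800 scale [[433. 334.]
 [371. 334.]]
[[214. 115.]
 [274. 133.]]
[[188. 128.]
 [250. 147.]]
```

View pics/w15.png

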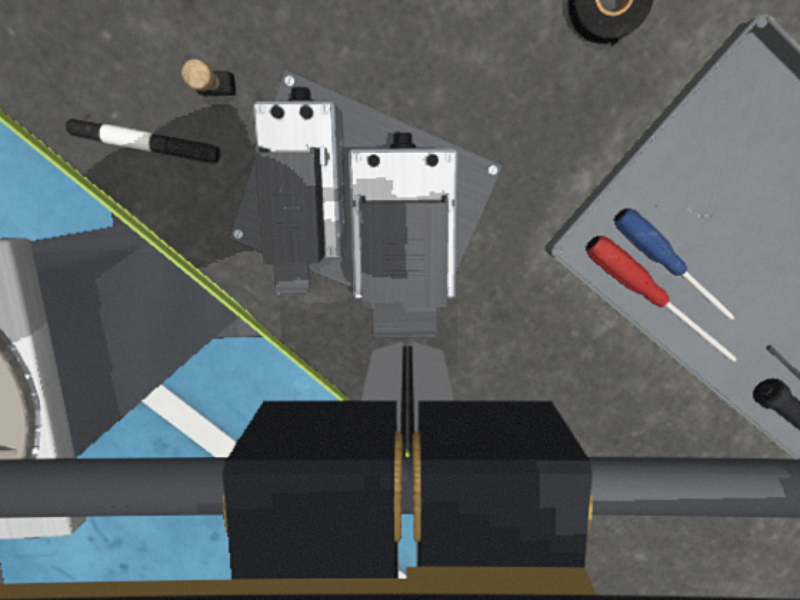

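View pics/s15.png

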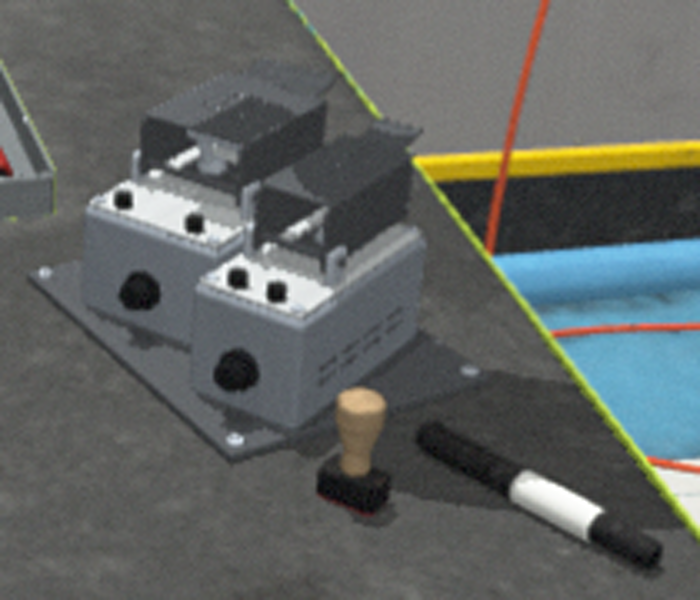

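The guard is shut (lip where predicted), and the neighbours look unmoved. I'll compare the lever through the open back, before and after.

```bash
python3 - <<'E'
from h import *
import pickle
D=pickle.load(open("c0.pkl","rb"));d=capture("scene");e=capture("side");w=capture("wrist")
z=lambda im,r,c:cv2.resize(im[r:r+50,c:c+66,::-1],(396,300),interpolation=cv2.INTER_CUBIC)
top=np.hstack([z(D["scene"]["color"],172,305),z(d["color"],172,305)])
bot=np.hstack([z(D["side"]["color"],150,270),z(e["color"],150,270)])
cv2.imwrite("pics/cmp.png",np.vstack([top,bot]))
for n,A,B in(("scene",D["scene"],d),("side",D["side"],e)):
    for x,zz in((-48,15),(-24,15)):
        print(n,x,((proj(B,[b2w(x,-20,zz),b2w(x,20,zz)])-([305,172] if n=="scene" else [270,150]))*6).round(0).tolist())
E
```

```text
scene -48 [[234.0, 75.0], [344.0, 108.0]]
scene -24 [[189.0, 98.0], [300.0, 132.0]]
side -48 [[144.0, 107.0], [231.0, 128.0]]
side -24 [[118.0, 132.0], [206.0, 153.0]]
```

View pics/cmp.png

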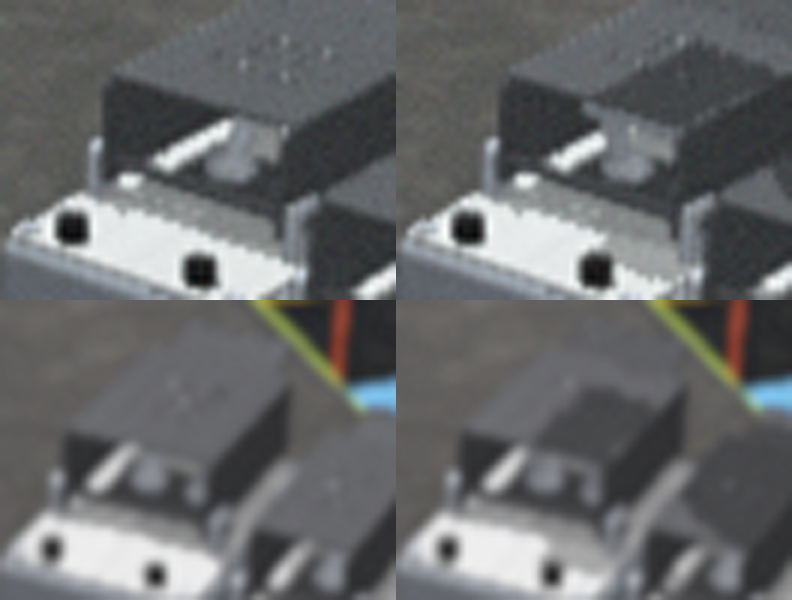

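The before/after comparison is ambiguous: the arm's shadow falls on the box and the "on" bar should sit right at the roof edge. I'll move the arm and its shadow away and look again.

Emit:
{"api": "step_arm", "payload": {"deltas": [[[6,0,0],[0,0,0]],[[12,0,0],[0,0,0]],[[18,0,0],[0,0,0]],[[24,0,0],[0,0,0]],[[30,0,0],[0,0,0]]]}}

```text
time: 14.98
tool_pos: [0.5066, -0.1591, 0.3171]
tcp_rot: [0.49, -0.505, 0.511, -0.494]
ft_force: [0.3, -0.1, 0.5]
finger_gap: 0.004
```

```bash
python3 - <<'E'
from h import *
import pickle
D=pickle.load(open("c0.pkl","rb"));d=capture("scene")
pickle.dump(d,open("s16.pkl","wb"))
z=lambda im,r,c:cv2.resize(im[r:r+50,c:c+66,::-1],(396,300),interpolation=cv2.INTER_NEAREST)
top=np.hstack([z(D["scene"]["color"],172,305),z(d["color"],172,305)])
df=cv2.absdiff(D["scene"]["color"],d["color"])*3
cv2.imwrite("pics/cmp2.png",np.vstack([top,np.hstack([z(df,172,305),z(df,172,305)*0])]))
E
```

```text
(no output)
```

View pics/cmp2.png

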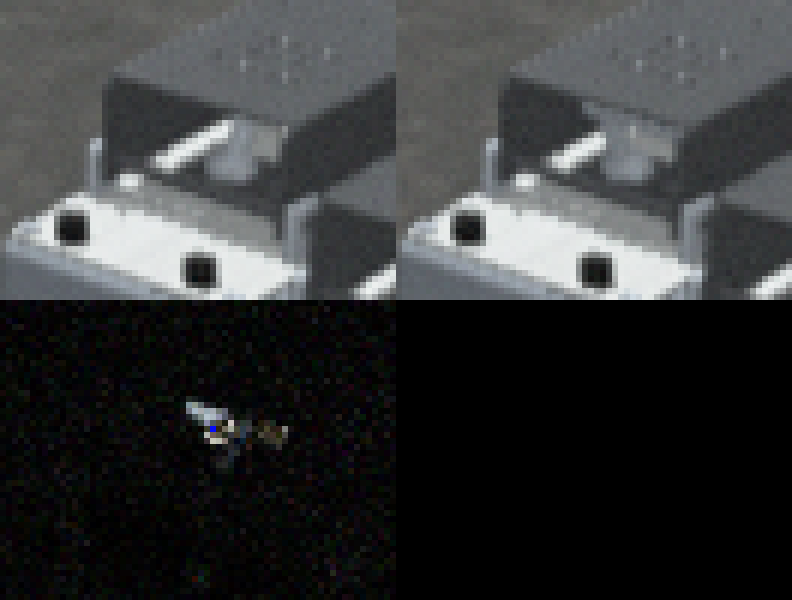

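The difference image shows a bar end now visible at (190,105), right where the "on" bar was predicted at (189,98), and nothing else on the guard has changed. One check on the loose things, then I'll hand in.

```bash
python3 - <<'E'
from h import *
import pickle
D=pickle.load(open("c0.pkl","rb"));d=pickle.load(open("s16.pkl","rb"))
df=cv2.absdiff(D["scene"]["color"],d["color"]).max(2)
for n,(r0,r1,c0,c1) in dict(stamp=(262,308,370,402),marker=(272,322,402,480),tape=(228,258,185,228),aux=(185,280,336,412)).items():
    print(n,(df[r0:r1,c0:c1]>40).sum())
ys,xs=np.where(df[:310,:]>40);print(len(ys),[(int(a),int(b)) for a,b in zip(xs,ys)][:30])
from rig import hand_in
s=get_state();print(s["time"],s["ft_force"].round(1))
print(hand_in())
E
```

```text
stamp 0
marker 0
tape 0
aux 26
65 [(444, 8), (444, 9), (444, 10), (444, 11), (444, 12), (443, 13), (443, 14), (443, 15), (443, 16), (443, 17), (443, 18), (443, 19), (442, 21), (442, 22), (442, 23), (442, 24), (442, 25), (442, 26), (442, 27), (442, 28), (441, 29), (442, 29), (441, 30), (442, 30), (441, 31), (441, 32), (441, 33), (441, 34), (441, 35), (441, 36)]
15.025 [-2.5 -9.  -1. ]
the job is handed in; nothing more can be done
None
```

The job is handed in at about 15 s of the 51 s allowed. With one closed fingertip I swung the wide guard up and back until it stood open by itself. I then flipped the twin lever towards the hinge and tipped the guard forward from behind so it dropped shut.

**Last checks:**
- **Guard:** shut. From above, its lip lies within a few pixels of where the shut position predicts. In the scene picture, its outline is unchanged from the start.
- **Lever:** on. With the guard open, the bar sat at the predicted "on" place. With the guard shut, the before/after difference shows only the bar's end, newly visible at that place. An earlier comparison couldn't show this, because the arm's shadow fell on the box.
- **Loose things:** the stamp, marker and tape roll regions show no changed pixels.
- **Narrow box:** it looks shut and unmoved. 26 pixels changed in its region. That window overlaps part of the main lever's bar, which probably explains them, but I didn't isolate it.
- **Forces:** every reading I took while pushing was 1.5 N or less. The last reading before handing in was about 9 N sideways. The arm was in free air and still braking from its last move, so I took it as inertia and did not check further.

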